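Snap the cover cap onto the bar stool's backrest

TASK

First turn the pink stool backrest on its swivel holder until its edge lies fully against the yellow stop. Then take the loose brass cap and press it, open end down, onto the bare spring stud until it clicks and sits fully home on its washer, with the backrest still against the stop. Keep pressing the cap down firmly after the click and finish while still holding that push (do not let go); leave the other things on the counter where they are.

Things in the scene. Friction and masses are not known exactly. Their poses are not given: they have to be found in the camera images.
- jig: fixed swivel work-holder, carrying the panel and its stud: dark steel foot disc 120 mm across, 12 mm high, with a post. Origin on the swivel axis at counter height, z up; turned by up to 0.25 rad. A flat bar 8 mm high at x +48 to +88, y -23 to +127 mm joins it to the yellow stop.
- stop (a point): centre of the inner face (facing the holder's -x) of the yellow upright stop at its top edge, 72 mm above the counter; at +75.5, +100 mm in the holder's frame. The stop is 8 mm thick, 50 mm wide; axes as jig
- backrest (a joint): angle (rad) of the pink panel about the vertical swivel axis. 0: its long side lies against the yellow stop and it cannot turn further; grows counter-clockwise from above, limit 1.4. Starts at 0.5 to 1.15. Stiff (0.15 N m friction): stays where it is left. At 0 the panel's axes are those of jig.
- panel (a point): centre of the pink panel's top face, on the swivel axis, 59 mm above the counter; axes turn with the panel: 150 mm along x, 280 mm along y, 14 mm thick, corners rounded by 30 mm, free space below. A black bracket with rods on it rises 17 mm at most, within 62 mm in x and 26 mm in y of the centre
- push_edge (a point): middle height of the panel's -x edge near its +y end (at -75, +100 mm in the panel's frame), 52 mm above the counter: pushing here towards the panel's +x turns it clockwise to the stop. Beside it, on the panel's centre line at +100 mm, is a finished stud whose brass cap is fixed
- snap_stud (a point): bare steel snap stud on the panel, at 0, -100 mm in the panel's frame, turning with it. Origin: middle of the top face of its washer (44 mm across, 4 mm thick), 63 mm above the counter; z up, x and y as the panel's. Pin 13 mm thick, 18 mm tall, with four dark sprung tongues that flare downwards to 24 mm across at 6 mm above the washer
- stud_tip (a point): tip of the stud's pin, 18 mm above the washer. A cap pressed over the tongues meets a force rising to 8 to 15 N between 12 and 6 mm above home; there the tongues spring out over its lip (the click), the force drops to none, and the last 3 mm are free until its rim meets the washer, which is rigid
- cap: loose brass cover cap: round, 36 mm across, 25 mm tall, hollow, standing open end down on the counter, about 40 g. Origin: centre of its open rim, z up to the closed top. Mouth 19 mm across with a lip 2.5 mm thick, 28 mm inside above it, 21 mm deep. Starts in any of three places at the left. Fully home, its origin meets that of snap_stud
- rubber_foot: bystander: black rubber stool foot, a cone 42 mm across and 28 mm tall; origin centre of underside
- glide_foot: bystander: steel glide foot, disc 40 mm across with a 12 mm stem, 34 mm tall; origin centre of underside
- mug: bystander: white mug 80 mm across, 95 mm tall; origin centre of underside
- spice_jar: bystander: amber jar 48 mm across, 100 mm tall, at the left; origin centre of underside
- screwdriver: bystander: screwdriver lying at the right; origin under it
- wrench: bystander: wrench lying at the left; origin under it

How it is judged:
On the way, in this order (a step that is already met when the one before it is completed fails the run):
1. the backrest is turned against the yellow stop (value of joint backrest below 0.04 rad), for 0.2 s.
2. the cap has clicked over the tongues and is home on the washer (z of cap in the frame of snap_stud between -0.006 and 0.0015 m and horizontal distance between cap and snap_stud below 0.004 m and angle between cap's own z axis and vertical below 0.1 rad), for 0.2 s.
At the end, for the whole second after the job is handed in: the cap sits on the stud within 1.5 mm of home in height, 4 mm sideways and 0.1 rad of upright, the backrest is within 0.06 rad of its stop, and the robot, touching the cap, keeps pressing it onto the stud with more than 4 N through the last second (all of step 2 and value of joint backrest below 0.06 rad and contact force between cap and jig above 4 N and contact force between any of the fingers, the arm and cap above 2 N); the arm keeps its last pose, push and grip.
It fails at once if a bystander is moved by more than 30 mm (distance of any of rubber_foot, glide_foot, mug, spice_jar, screwdriver, wrench from where it was at the start of the episode above 0.03 m).
It also fails if it takes over 61 s, if anything falls off the work surface, if the arm or the gripper's body presses on something with over 40 N, if the wrist force passes 120 N, or if a joint passes its speed limit or range.

ROBOT

A 6-joint arm with a two-finger parallel gripper is mounted at the origin on the work surface. World frame = base frame: x ahead of the robot, y to its left, z up, the work surface at z = 0. Lengths are in m, angles in rad, forces in N, time in s.
With the tool pointing down it reaches from about 0.35 to 1 m from the base axis. Payload 7.1 kg.
Tool frame: the origin (TCP) lies between the finger pads; the fingertips stand 22 mm ahead of it and the grasp point (between the pads) lies 3 mm ahead of it; z points along the fingers, y is the line along which they close (so a half turn about z gives the same grasp; the last joint's range is limited). The gripper opens to 85 mm and grips with 20 to 120 N. Pads are 22 mm wide; open, the fingers measure 114 mm over their backs; the gripper's body (76 mm by 85 mm) begins 54 mm behind the grasp point. The pads swing forward as they close: fully open they stand 13 mm farther back than shut.
Start: joints at [-1.311, 0.423, 1.63, -0, 1.089, -0.019], TCP at [0.172, -0.601, 0.253] pointing down, gripper open.
Joint ranges: [-3, 3], [-0.9, 2.11], [0.09, 2.58], [-1.31, 4.45], [0.11, 2.69], [-2.54, 2.54]. Speed limits (rad/s): [2.39, 2.39, 3.01, 3.14, 3.14, 3.14].

INTERFACE

Orientations are given as a rotation vector (axis times angle).
In Python, from rig import manip gives the robot as it stands. The module is installed in compiled form; this text tells all that it offers. Calls block until the motion is done:
- manip.move_to(position, orientation): joint-space move of the TCP to a pose.
- manip.servo_line(position, orientation=None, rate=0.15): straight line of the TCP; orientation=None keeps the orientation; rate is the mean speed in m/s.
- manip.set_joints(angles): joint-space move.
- manip.command_gripper(opening, f_grip=None): finger opening in m; f_grip is the grip in N (None keeps the last); returns when the fingers have stopped.
- manip.hold(seconds).
- manip.solve_ik(position, orientation): joint angles nearest the present ones, or None.
- manip.camera(name): name is "side" or "top"; returns a dict with "image" (400x640x3 uint8, red, green, blue), "fx", "fy", "cx", "cy" (pixels), "cam_to_world" (4x4, takes a point from camera to world coordinates). Camera axes: x right, y down, z forward; pixel columns grow to the right and rows downward; lengths in m; the calibration is good to about 2 mm. A picture is of the moment at which its call begins. There is no depth.
A pose or a line that the arm cannot do raises manip.IKError and nothing moves.
- manip.sign_off(): hands the job in; it is judged then, once.
Readings, each from a call of its own:
- manip.get_time(): time.
- manip.get_joint_positions(): joint angles.
- manip.get_joint_vel(): joint speeds.
- manip.get_tau(): joint torques, N m.
- manip.get_position(): TCP position.
- manip.get_ee_rot(): TCP orientation.
- manip.get_contact_force(): force on the tool from outside, world axes, zero at the start.
- manip.get_torque(): the same for the moment, N m.
- manip.get_width(): finger opening in m.
- manip.get_grip_force(): force on a finger pad.
Only numpy, scipy, OpenCV 4.12 (cv2) and the standard library are available. Lean on these libraries where they do the work, as an engineer would, in place of code of your own. Each camera call takes 0.05 s, during which the arm holds its last target. There are 200 camera calls.

## Working session

There is one attempt and no reset: what is moved stays moved. The work goes in short steps, each a Python script; the robot and the scene stay as the last script left them, time stands still between calls to the robot, and variables do not carry over. Pictures are saved under pics/ and viewed, at most 10 in all, crops included, and the job is handed in when it is done.

```bash
mkdir -p pics; python3 - <<'E'
from rig import manip
import cv2,numpy as np
for n in("top","side"):
    c=manip.camera(n); cv2.imwrite(f"pics/{n}0.png",c["image"][:,:,::-1]); print(n,c["fx"],c["fy"],c["cx"],c["cy"]);print(np.round(c["cam_to_world"],4))
print(manip.get_ee_rot(),manip.get_time(),manip.get_width())
E
```

```text
top 403.95410765804996 403.95410765804996 313.97340224356816 200.72262543304532
[[-0.028  -0.9955  0.09    0.3593]
 [-0.9996  0.0272 -0.0096 -0.0192]
 [ 0.0071 -0.0902 -0.9959  1.351 ]
 [ 0.      0.      0.      1.    ]]
side 376.714289143762 376.714289143762 327.3983020996984 202.17830886472376
[[-0.998  -0.0507  0.037   0.4215]
 [-0.059   0.5584 -0.8275  1.0265]
 [ 0.0212 -0.828  -0.5603  0.7789]
 [ 0.      0.      0.      1.    ]]
[-3.10973851e+00 -4.36277572e-01  2.74643065e-04] 0.1 0.08567735531062497
```

View pics/top0.png

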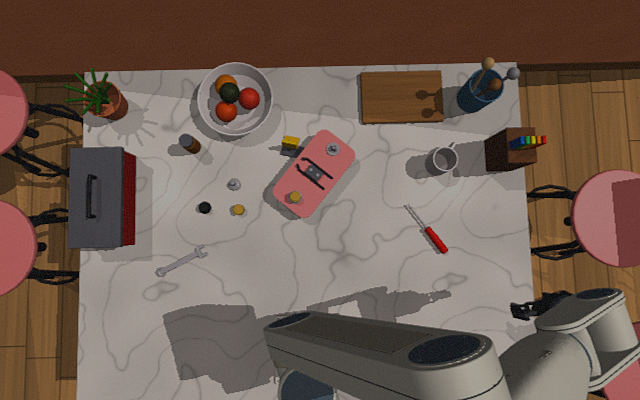

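View pics/side0.png

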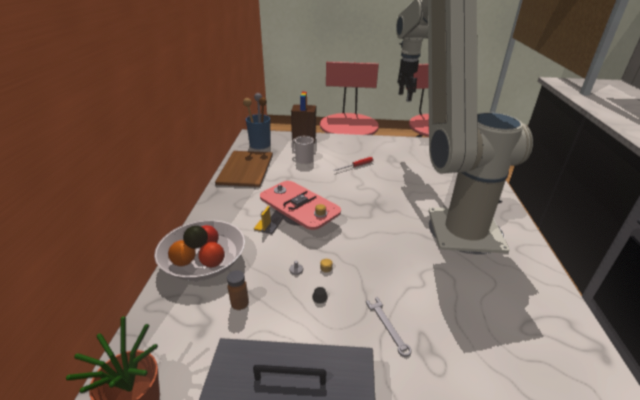

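The top view shows the panel centred at about (313,174), its fixed cap at (295,197) and the bare stud at (332,149). The yellow stop is at (290,146), the loose cap at (238,210), the glide foot at (234,184) and the rubber foot at (205,208). In the side view the loose cap is at (327,265), the fixed cap at (320,211), the stud at (280,188) and the stop at (264,218).

```bash
cat > h.py <<'E'
import numpy as np, cv2
from rig import manip
def ray(c,p):
    T=c["cam_to_world"]; d=T[:3,:3]@np.array([(p[0]-c["cx"])/c["fx"],(p[1]-c["cy"])/c["fy"],1.]); return T[:3,3],d/np.linalg.norm(d)
def plane(c,p,z):
    o,d=ray(c,p); return o+d*(z-o[2])/d[2]
def tri(c1,p1,c2,p2):
    (a,u),(b,v)=ray(c1,p1),ray(c2,p2)
    s=np.linalg.lstsq(np.c_[u,-v],b-a,rcond=None)[0]; q,r=a+s[0]*u,b+s[1]*v
    return (q+r)/2,np.linalg.norm(q-r)
def proj(c,P):
    T=c["cam_to_world"]; q=T[:3,:3].T@(np.array(P)-T[:3,3]); return np.array([c["fx"]*q[0]/q[2]+c["cx"],c["fy"]*q[1]/q[2]+c["cy"]])
R=dict(pink=((170,178),(60,255),(120,255)),brass=((15,28),(110,255),(90,255)),yellow=((22,34),(180,255),(120,255)))
def blobs(c,h,s,v,box,mn=15):
    hsv=cv2.cvtColor(c["image"],cv2.COLOR_RGB2HSV); m=cv2.inRange(hsv,(h[0],s[0],v[0]),(h[1],s[1],v[1]))
    M=np.zeros_like(m); x0,y0,x1,y1=box; M[y0:y1,x0:x1]=m[y0:y1,x0:x1]
    n,l,st,ce=cv2.connectedComponentsWithStats(M)
    return [(ce[i].round(2),st[i].tolist()) for i in range(1,n) if st[i,4]>=mn],l
E
python3 - <<'E'
from h import *
C={n:manip.camera(n) for n in("top","side")}
box=dict(top=(215,120,365,230),side=(240,170,350,280))
for n,c in C.items():
    hsv=cv2.cvtColor(c["image"],cv2.COLOR_RGB2HSV)
    pts=dict(top=[(238,210),(295,197),(290,141),(313,150),(332,149)],side=[(327,265),(320,211),(264,218),(290,207),(280,188)])[n]
    for p in pts: print(n,p,hsv[p[1],p[0]])
    b,_=blobs(c,(0,12),(70,255),(100,255),box[n],200); print(n,"pink",b)
    b,_=blobs(c,(14,35),(110,255),(80,255),box[n]); print(n,"yel/brass",b)
t=cv2.resize(C["top"]["image"][120:230,215:365],None,fx=4,fy=4,interpolation=cv2.INTER_CUBIC)
s=cv2.resize(C["side"]["image"][170:290,240:350],None,fx=4,fy=4,interpolation=cv2.INTER_CUBIC)
im=np.zeros((480+0,600,3),np.uint8)
cv2.imwrite("pics/t1.png",t[:,:,::-1]);cv2.imwrite("pics/s1.png",s[:,:,::-1])
E
```

```text
top (238, 210) [ 21 185 149]
top (295, 197) [ 21 192 145]
top (290, 141) [ 23 240 171]
top (313, 150) [  1 116 169]
top (332, 149) [155  40  38]
top pink [(array([313.75, 172.84]), [273, 129, 82, 89, 3006])]
top yel/brass [(array([290.81, 140.1 ]), [282, 135, 17, 13, 128]), (array([294.57, 196.16]), [290, 191, 10, 11, 92]), (array([238.09, 209.22]), [233, 204, 11, 11, 94])]
side (327, 265) [ 19 155 169]
side (320, 211) [ 18 134  99]
side (264, 218) [ 19 161  90]
side (290, 207) [  1 101 114]
side (280, 188) [175  20  76]
side pink [(array([300.06, 204.56]), [260, 181, 81, 49, 1845])]
side yel/brass [(array([319.97, 209.18]), [316, 205, 9, 10, 79]), (array([263.35, 219.96]), [254, 206, 16, 25, 205]), (array([325.81, 264.35]), [321, 259, 11, 12, 109])]
```

View pics/t1.png

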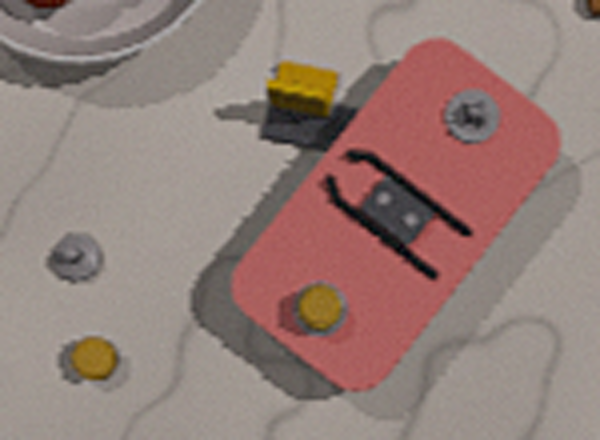

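View pics/s1.png

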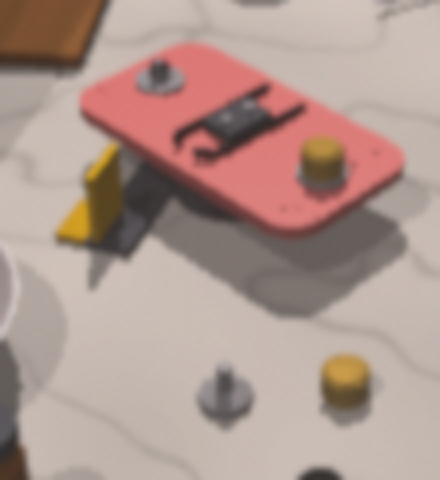

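The crops agree with the first pass. The yellow stop is upright at top (291,140) and side (264,210). The panel's free lower-right long edge is the side to push. The bare stud is at top (332.5,149) and side (279.5,189).

```bash
cat >> h.py <<'E'
def panel(c,box,z=.059):
    b,l=blobs(c,(0,12),(70,255),(100,255),box,200); M=np.uint8((l>0))
    k=max(cv2.findContours(M,cv2.RETR_EXTERNAL,cv2.CHAIN_APPROX_NONE)[0],key=cv2.contourArea)[:,0]
    W=np.array([plane(c,p,z)[:2] for p in k],np.float32)*1000
    (cx,cy),(w,h),a=cv2.minAreaRect(W)
    if w>h: a+=90; w,h=h,w      # long side dir = a+90
    return np.array([cx,cy])/1000,(w,h),np.deg2rad((a)%180)
BT=(215,100,400,240); BS=(235,160,360,285)
E
python3 - <<'E'
from h import *
C={n:manip.camera(n) for n in("top","side")};t,s=C["top"],C["side"]
for n,b in(("top",BT),("side",BS)):
    p=panel(C[n],b); print(n,p)
def br(c,b): return blobs(c,(14,35),(110,255),(80,255),b)[0]
print("loose",tri(t,(238.09,209.22),s,(325.81,264.35)),plane(t,(238.09,209.22),.025))
print("fixed",tri(t,(294.57,196.16),s,(319.97,209.18)),plane(t,(294.57,196.16),.088))
print("stud",tri(t,(332.8,148.8),s,(279.8,187.5)))
for z in(.063,.081): print(plane(t,(332.5,149),z),plane(s,(279.8,187.5),z))
# stop: top edge corners from yellow mask
print("stop top corners", [plane(t,p,.072) for p in((283.5,135.5),(299.5,137.5),(298.5,141.5),(282,139.5))])
print("stop side", tri(t,(291,139),s,(266,209)))
print("glide",plane(t,(234,184),.0),"rubber",plane(t,(205,208),.0),"mug",plane(t,(443,160),.05),"jar",plane(t,(189,145),.05))
E
```

```text
top (array([ 0.5668172 , -0.03278111]), (151.1268768310547, 280.88958740234375), np.float64(0.8779819600086443))
side (array([ 0.56669037, -0.02690092]), (164.18113708496094, 288.1568603515625), np.float64(0.8807421933204569))
loose (array([0.45812461, 0.22003613, 0.01414455]), np.float64(0.0011496703968396074)) [0.45789359 0.21808812 0.025     ]
fixed (array([0.49019494, 0.02971104, 0.07509684]), np.float64(0.0011824573672166363)) [0.48945936 0.02921616 0.088     ]
stud (array([ 0.64150883, -0.09679935,  0.07057225]), np.float64(0.0005939532931173546))
[ 0.64224013 -0.09627848  0.063     ] [ 0.64417336 -0.1088914   0.063     ]
[ 0.63828578 -0.09520135  0.081     ] [ 0.63857468 -0.08034295  0.081     ]
stop top corners [array([0.68864229, 0.06085259, 0.072     ]), array([0.68072312, 0.00944906, 0.072     ]), array([0.66768793, 0.01299324, 0.072     ]), array([0.67563981, 0.06595918, 0.072     ])]
stop side (array([0.67083755, 0.0365678 , 0.07069407]), np.float64(0.011681554306020149))
glide [0.54521726 0.23536514 0.        ] rubber [0.46688494 0.33306309 0.        ] mug [ 0.59900523 -0.45735887  0.05      ] jar [0.67076089 0.37142708 0.05      ]
```

```bash
cat >> h.py <<'E'
from scipy.spatial.transform import Rotation as Ro
def ori(psi): return (Ro.from_euler("z",psi)*Ro.from_euler("x",np.pi)).as_rotvec()
def loc(c,a,p): return np.array(c)+np.array([[np.cos(a),-np.sin(a)],[np.sin(a),np.cos(a)]])@np.array(p)
CEN=(.5668,-.0322)
E
python3 - <<'E'
from h import *
z=.057
manip.command_gripper(0,40)
P=lambda a,x:(loc(CEN,a,(x,.100)))
manip.move_to([*P(.88,-.115),.2],ori(.88)); print(manip.get_time(),manip.get_joint_positions())
manip.servo_line([*P(.88,-.115),z],rate=.2)
f0=np.array(manip.get_contact_force()); print("f0",f0)
manip.servo_line([*P(.88,-.086),z],rate=.1)
a=.88
while a>-.35:
    a-=.15 if a>-.0 else .03
    manip.servo_line([*P(a,-.086),z],ori(a),rate=.1 if a>-.0 else .05)
    f=np.array(manip.get_contact_force())-f0; fn=np.hypot(*f[:2])
    print(round(a,3),f.round(1),round(manip.get_time(),1))
    if fn>9: break
E
```

```text
3.2083 [-1.65742377e-01  2.05759078e-01  2.10607463e+00 -1.09258726e-04
  8.29309640e-01  5.26070787e-01]
f0 [1.41055066 0.18156233 0.54251444]
0.73 [-1.6 -0.4  0.1] 4.9
0.58 [-1.5  0.  -0.3] 5.2
0.43 [-2.  -0.4 -0.3] 5.6
0.28 [-2.1 -0.2 -0.5] 5.9
0.13 [-1.  -0.2 -0.5] 6.3
-0.02 [-1.3 -0.7 -1.4] 6.8
-0.05 [-2.   0.1 -0.1] 7.1
-0.08 [-1.2  0.9 -0.3] 7.3
-0.11 [-1.3  0.4 -1.1] 7.6
-0.14 [-1.4  0.  -0.5] 7.8
-0.17 [-2.2 -0.1 -0.4] 8.1
-0.2 [-1.9  0.1 -1.1] 8.3
-0.23 [-1.8 -0.2 -1.1] 8.6
-0.26 [-8.7 -1.2  3. ] 8.8
-0.29 [-16.9  -2.8   8.1] 9.1
```

```bash
python3 - <<'E'
from h import *
P=lambda a,x:(loc(CEN,a,(x,.100)))
manip.hold(.3); a=-.29
manip.servo_line([*P(a,-.12),.057],rate=.15)
manip.servo_line([*P(a,-.14),.25],rate=.3)
manip.move_to([.3,-.35,.3],ori(.3)); print(manip.get_time())
C={n:manip.camera(n) for n in("top","side")};t,s=C["top"],C["side"]
for n,b in(("top",BT),("side",BS)): print(n,panel(C[n],b)); print(blobs(C[n],(14,35),(110,255),(80,255),b)[0])
A=cv2.resize(t["image"][125:225,220:370],None,fx=4,fy=4,interpolation=cv2.INTER_CUBIC)
B=cv2.resize(s["image"][165:285,240:350],None,fx=4,fy=4,interpolation=cv2.INTER_CUBIC)
cv2.imwrite("pics/t2.png",A[:,:,::-1]);cv2.imwrite("pics/s2.png",B[:,:,::-1])
E
```

```text
12.3
top (array([ 0.56666821, -0.03299228]), (151.70916748046875, 280.2117919921875), np.float64(2.9057887806650706))
[(array([380.72, 110.52]), [362, 100, 38, 23, 633]), (array([290.63, 139.94]), [282, 135, 17, 11, 123]), (array([283.25, 165.09]), [278, 160, 11, 11, 93]), (array([238.09, 209.28]), [233, 204, 11, 11, 93])]
side (array([ 0.56651025, -0.02607457]), (157.1578369140625, 296.3390808105469), np.float64(2.9019543613275744))
[(array([261.87, 221.08]), [254, 206, 15, 25, 143]), (array([287.66, 213.38]), [283, 209, 10, 10, 85]), (array([325.79, 264.3 ]), [321, 259, 11, 12, 108])]
```

View pics/t2.png

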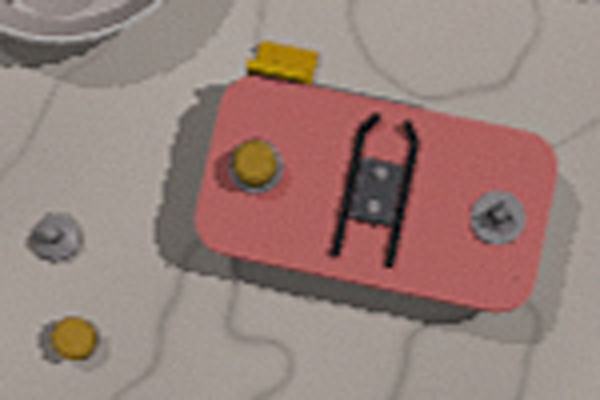

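View pics/s2.png

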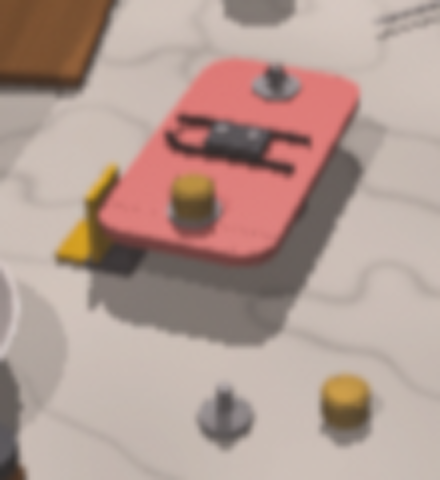

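The panel's long edge now lies against the stop, with a yaw of about -0.236 rad. The stud washer is at top crop (498,217), side crop (276,86). The loose cap has not moved from top (238.1,209.3).

```bash
python3 - <<'E'
from h import *
t,s=manip.camera("top"),manip.camera("side")
cen=(.5667,-.0328)
wt=np.array([498,217])/4+(220,125)-.375; ws=np.array([276,86])/4+(240,165)-.375
print("washer",tri(t,wt,s,ws),plane(t,wt,.063),"geom",loc(cen,-.236,(0,-.1)))
print("fixed",plane(t,(283.25,165.09),.088),"geom",loc(cen,-.236,(0,.1)),tri(t,(283.25,165.09),s,(287.66,213.38)))
cap,e=tri(t,(238.09,209.28),s,(325.79,264.3)); cp=plane(t,(238.09,209.28),.025); print("cap",cap,e,cp)
# sharpen: top-face centre of loose cap in the side view lies above blob centroid
c=np.array([cp[0],cp[1]+.0005])
assert abs(cap[2]-.0125)<.008 and np.linalg.norm(cap[:2]-c)<.005
manip.command_gripper(.085,60)
manip.move_to([*c,.15],ori(np.pi/4))
manip.servo_line([*c,.024],rate=.12)
print("f",manip.get_contact_force(),manip.get_time())
manip.command_gripper(.0,70)
print(manip.get_width(),manip.get_grip_force(),manip.get_contact_force(),manip.get_position(),manip.get_time())
manip.servo_line([*c,.16],rate=.15)
print(manip.get_width(),manip.get_grip_force(),manip.get_contact_force(),manip.get_time())
E
```

```text
washer (array([ 0.54330679, -0.13071363,  0.06128819]), np.float64(0.0010678422247969294)) [ 0.54360111 -0.13056314  0.063     ] geom [ 0.54331846 -0.1300281 ]
fixed [0.58918899 0.06266144 0.088     ] geom [0.59008154 0.0644281 ] (array([0.59067041, 0.06339544, 0.07614928]), np.float64(0.0013307462603177182))
cap [0.45805131 0.22000922 0.01429959] 0.0008755772730212607 [0.45769602 0.2180903  0.025     ]
f [-0.28613943 -0.41691858  0.43001912] 16.6667
0.034534781459864876 69.03072528541088 [-2.46077719 -0.30766677  8.72114938] [0.45786708 0.21867074 0.02474694] 17.2
0.03435550407282372 69.6446917578578 [-0.50711618 -0.38846129 -0.57148194] 18.2583
```

```bash
python3 - <<'E'
from h import *
S=np.array([.5433,-.1303])
d=np.array([.7071,.7071])*.0012   # expected cap offset along tool x
p=S-d
manip.servo_line([*p,.16],ori(np.pi/4),rate=.25)
manip.servo_line([*p,.118],rate=.15)
print(manip.get_position(),manip.get_time(),manip.get_width())
t,s=manip.camera("top"),manip.camera("side")
A=cv2.resize(t["image"][135:210,290:390],None,fx=5,fy=5,interpolation=cv2.INTER_CUBIC)
B=cv2.resize(s["image"][150:210,270:350],None,fx=6,fy=6,interpolation=cv2.INTER_CUBIC)
im=np.zeros((375+360,500,3),np.uint8); im=np.zeros((375,990,3),np.uint8); 
im=np.zeros((375,800,3),np.uint8); im[:,:300]=A[:,100:400]; im[:360,310:790]=B
cv2.imwrite("pics/v3.png",im[:,:,::-1])
print(blobs(s,(14,35),(110,255),(50,255),(270,150,350,210),8)[0])
for q in ([*S,.063],[*S,.081],[*S,.093],[*S,.118]): print(proj(s,q),proj(t,q))
E
```

```text
[ 0.54221567 -0.13052691  0.11784876] 20.2833 0.03439142974548479
[(array([306.51, 174.67]), [304, 171, 6, 10, 43])]
[308.46631163 185.75830602] [344.04659484 178.96985081]
[308.43167444 181.48532591] [344.50699874 178.15426222]
[308.4082946  178.60109784] [344.82115265 177.59775009]
[308.35882851 172.49876747] [345.49500176 176.40405114]
```

View pics/v3.png

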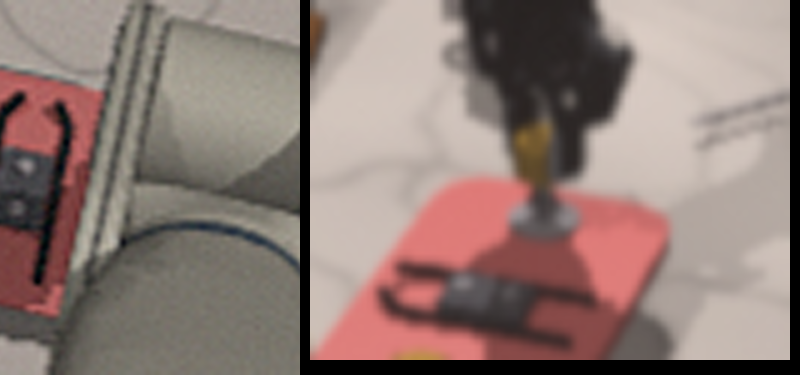

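The side view shows the cap held above the stud, at crop (530,150) with the stud at (543,205), but a finger hides its right side. I'll turn the tool so that both cap edges show on either side of the near finger.

```bash
python3 - <<'E'
from h import *
S=np.array([.5433,-.1303])
p=S-np.array([.0012,0])
manip.move_to([*p,.118],ori(0.))
pos=manip.get_position(); print(pos,manip.get_time(),manip.get_joint_positions()[5])
s=manip.camera("side")
print(blobs(s,(12,40),(70,255),(40,255),(290,160,330,200),3)[0])
hsv=cv2.cvtColor(s["image"],cv2.COLOR_RGB2HSV)
for r in range(168,184,2): print(r,[(int(a),int(b),int(c)) for a,b,c in hsv[r,300:318]])
for x in(-.018,.018): print(proj(s,[pos[0]+x,pos[1],.106]))
B=cv2.resize(s["image"][150:200,280:340],None,fx=9,fy=9,interpolation=cv2.INTER_CUBIC)
cv2.imwrite("pics/v4.png",B[:,:,::-1])
E
```

```text
[ 0.54247217 -0.13040312  0.11864994] 21.1583 1.3116590440128588
[(array([304.5, 173.5]), [304, 172, 2, 4, 6]), (array([311.78, 174.44]), [311, 172, 2, 7, 9]), (array([304.5, 177.5]), [304, 177, 2, 2, 4])]
168 [(11, 28, 129), (9, 28, 129), (9, 27, 124), (10, 29, 105), (8, 31, 65), (4, 41, 44), (5, 36, 43), (0, 41, 44), (0, 36, 43), (4, 41, 44), (0, 40, 45), (4, 33, 54), (8, 28, 100), (11, 27, 162), (12, 26, 193), (11, 25, 200), (11, 25, 201), (11, 26, 203)]
170 [(10, 27, 143), (10, 28, 137), (11, 27, 133), (12, 29, 116), (7, 32, 72), (4, 39, 46), (4, 40, 45), (0, 34, 45), (5, 34, 45), (0, 34, 45), (4, 44, 46), (7, 38, 61), (10, 31, 122), (11, 28, 189), (11, 27, 208), (11, 26, 209), (11, 26, 209), (11, 26, 210)]
172 [(11, 25, 197), (11, 26, 196), (11, 28, 192), (14, 40, 173), (15, 65, 122), (14, 71, 75), (4, 40, 51), (5, 34, 45), (9, 41, 44), (0, 39, 46), (10, 45, 51), (16, 84, 70), (16, 73, 105), (14, 41, 155), (12, 28, 197), (13, 26, 208), (11, 26, 209), (11, 27, 210)]
174 [(13, 26, 203), (11, 27, 202), (13, 30, 195), (15, 48, 170), (17, 86, 128), (17, 76, 90), (12, 43, 59), (4, 44,
[... 552 characters left out ...]
), (12, 40, 63), (16, 61, 79), (16, 75, 95), (13, 43, 137), (11, 28, 188), (11, 27, 202), (10, 26, 203), (11, 26, 203)]
180 [(1, 107, 219), (1, 104, 218), (1, 100, 215), (2, 101, 208), (3, 108, 189), (3, 107, 164), (1, 94, 128), (2, 60, 81), (0, 24, 63), (0, 34, 75), (4, 52, 108), (7, 56, 141), (10, 44, 163), (9, 36, 185), (9, 30, 196), (10, 29, 199), (10, 28, 200), (11, 28, 200)]
182 [(1, 118, 222), (1, 117, 222), (1, 118, 222), (1, 117, 221), (1, 115, 219), (1, 113, 204), (0, 103, 156), (0, 69, 93), (0, 25, 70), (0, 35, 81), (0, 75, 119), (1, 94, 171), (1, 92, 188), (1, 95, 194), (2, 88, 196), (2, 79, 196), (2, 72, 196), (3, 68, 195)]
[313.66579983 175.68387668]
[303.57456029 175.19738841]
```

View pics/v4.png

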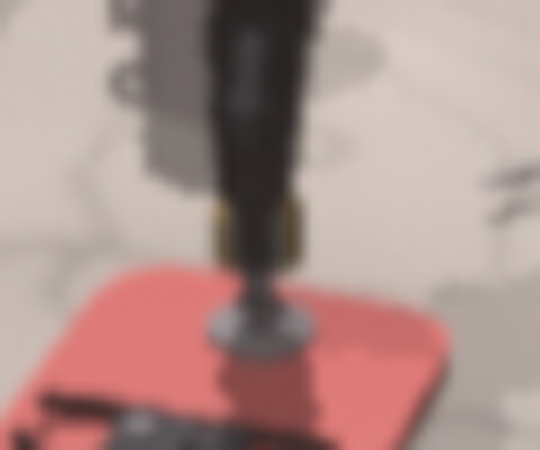

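The cap edges are at columns 303.6 and 313.3, so its centre is at 308.4. The pin is at about 308.3, so the cap is aligned, and the fingertips sit above the rim. Next is the press.

```bash
python3 - <<'E'
from h import *
p=np.array([.5422,-.1303])
f0=np.array(manip.get_contact_force()); print(f0)
manip.servo_line([*p,.106],ori(0.),rate=.08)
z=.106
while z>.080:
    z-=.0015 if z>.091 else .0008
    manip.servo_line([*p,z],ori(0.),rate=.02)
    f=np.array(manip.get_contact_force())-f0; q=manip.get_position()
    print(round(z,4),np.round(q,4),f.round(1),round(manip.get_time(),1))
    if f[2]>32 or np.hypot(*f[:2])>20 or (f[2]>14 and q[2]<.0890): break
print(manip.get_width(),manip.get_grip_force())
E
```

```text
[-0.44247755 -0.54305273 -0.21230601]
0.1045 [ 0.5422 -0.1303  0.1044] [-0.4  0.2 -0.1] 21.8
0.103 [ 0.5422 -0.1303  0.103 ] [1.  0.4 0.8] 22.0
0.1015 [ 0.5422 -0.1303  0.1014] [-0.  -0.1 -0.5] 22.3
0.1 [ 0.5421 -0.1303  0.0999] [0.2 1.2 0.4] 22.5
0.0985 [ 0.542  -0.1304  0.0984] [-1.2 -0.4  1.3] 22.8
0.097 [ 0.5425 -0.1304  0.0971] [0.3 0.  1.5] 23.0
0.0955 [ 0.5428 -0.1305  0.0958] [1.1 0.1 3.7] 23.3
0.094 [ 0.543  -0.1305  0.0944] [ 1.  -0.4  5.3] 23.5
0.0925 [ 0.5418 -0.1302  0.092 ] [ 0.1 -1.  -1.9] 23.8
0.091 [ 0.5412 -0.13    0.09  ] [ 0.9 -1.  -7.3] 24.0
0.0902 [ 0.5415 -0.13    0.0898] [-0.2  0.4 -4.9] 24.3
0.0894 [ 0.5425 -0.1303  0.0896] [-0.4  1.  -3.1] 24.5
0.0886 [ 0.5426 -0.1304  0.0889] [1.7 0.1 0.1] 24.8
0.0878 [ 0.5423 -0.1303  0.0878] [ 0.4  0.6 -0. ] 25.0
0.087 [ 0.5427 -0.1305  0.0878] [-0.7  1.2  6.3] 25.3
0.0862 [ 0.5433 -0.1306  0.0877] [-1.   0.5 12.8] 25.5
0.0854 [ 0.5439 -0.1307  0.0877] [-1.   0.7 18.2] 25.8
0.03420842283636677 73.37814711034298
```

The force curve shows the click (5 N, dropping below zero), then a rigid stop at TCP z = 0.0877, exactly the predicted home height. I'll check how steady the push is and take one more look.

```bash
python3 - <<'E'
from h import *
for _ in range(3):
    manip.hold(.4); print(np.round(manip.get_contact_force(),1),np.round(manip.get_position(),4))
s=manip.camera("side"); print(panel(s,BS),manip.get_time())
B=cv2.resize(s["image"][150:240,250:350],None,fx=6,fy=6,interpolation=cv2.INTER_CUBIC)
cv2.imwrite("pics/v5.png",B[:,:,::-1])
E
```

```text
[-2.8  1.4 18.9] [ 0.5439 -0.1307  0.0877]
[-2.8  1.3 18.2] [ 0.544  -0.1307  0.0877]
[-1.8  0.9 18.5] [ 0.5439 -0.1307  0.0877]
(array([ 0.56638617, -0.02791185]), (156.96917724609375, 299.8717956542969), np.float64(2.905144428839326)) 27.0083
```

View pics/v5.png

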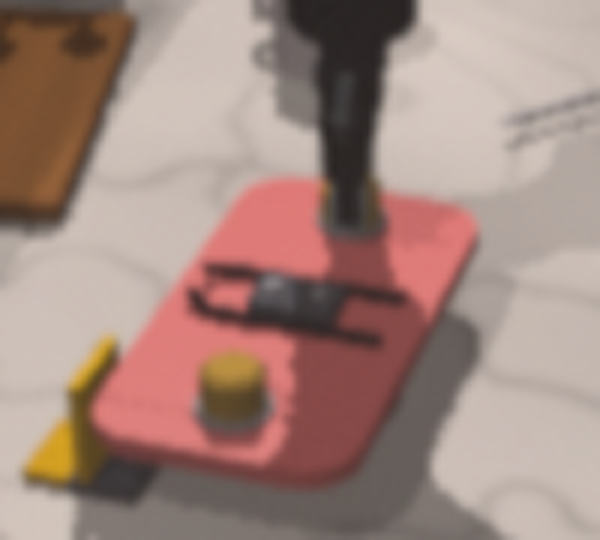

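The picture shows the cap seated on its washer, with cap centre at crop column 352 and washer at 353. The fingertips are clear above the washer, the panel is still against the stop, and the push is steady at about 18 N.

```bash
python3 -c "
from rig import manip
print(manip.sign_off())"
```

```text
the job is handed in; nothing more can be done
None
```

I turned the backrest against the yellow stop, clicked the cap home on its washer, and handed the job in at about 27 s with the arm still pressing down at about 18 N; sign-off gave no verdict.

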